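# Check a painted coupon with a pen gauge

## Task

Slip the blue test coupon by its hole over the steel peg of the test stand so that it lies flat along the metal rest, and let go of it. Then take the grey pen gauge out of its black holder and hold it upright with its yellow spring tip on the white dot of the blue coupon, pressing gently so that the tip is about half way in. Finish while still holding the gauge there, and leave the red coupon, the paint pots and the tin where they are.

Things in the scene. Friction and masses are not known exactly. Their poses are not given: they have to be found in the camera images.
- blue_centre (a point): centre (half-way up) of the loose blue painted metal coupon: a flat bar 90 x 44 mm, 12 mm thick, 0.13 kg, lying flat. x runs along its 90 mm from the holed end to the dotted end, y across its 44 mm, z up. It can be gripped across its 44 mm with the fingertips almost on the table
- blue_hole (a point): the middle of the blue coupon's round through hole (16 mm across), on its underside, 28 mm from the coupon's centre towards -x; axes as the coupon's
- blue_dot (a point): the middle of the white dot (16 mm across) on the blue coupon's upper face, 24 mm from the coupon's centre towards +x; axes as the coupon's
- red_centre (a point): centre of the red coupon, the same in size and shape; it is to be left alone. It may lie in either of the two coupon places
- peg_foot (a point): fixed test stand: peg axis at the level of the aluminium rest's top, 46 mm above the table. Steel peg 10 mm thick, rising 27 mm above the rest, coned over the last 6. Rest 92 mm long (x), 30 mm wide (y); the peg is 28 mm from its middle towards -x. x runs along the rest from the peg end to the far end, z up. Grey foot plate 124 x 80 x 10 mm
- holder_top (a point): fixed black holder on the orange mat (2 mm thick): middle of its upper face, 62 mm above the table; a 60 x 60 mm block (74 x 74 mm round its foot) with an upright through hole 19 mm across in which the gauge's nose stands. Between it and the stand is a fixed green bench vice, 138 mm tall, at x 0.4 to 0.62, y within 0.08 of 0: carry things over it
- gauge_grip (a point): centre of the grey square grip body (26 x 26 x 60 mm, orange top) of the loose pen gauge, 0.13 kg. It starts upright in the holder, 92 mm above the table. z points up from tip to top, x and y square to the flat sides. The top is 33 mm above this point, the tip's end 80 mm below: under the grip body a steel nose 15 mm thick, 34 mm long, then the tip. It must rise 50 mm to leave the holder
- gauge_nose (a point): free end of the gauge's yellow spring tip (8 mm thick), on the gauge's axis; moves up with the tip when it is pressed in
- gauge_tip (a joint): how far the spring tip is pressed into the gauge, in m: 0 is fully out, 0.014 is fully in. The spring takes 1.5 N to start and 0.6 N more for each mm, about 5.7 N half way in
- pot_blue: loose paint pot with a blue lid, 54 mm across, 58 mm tall, origin under its middle; to be left alone
- pot_red: loose paint pot with a red lid, 58 mm across, 60 mm tall, origin under its middle; to be left alone
- tin: loose flat round tin with a green lid, 68 mm across, 32 mm tall, origin under its middle; to be left alone

How it is judged:
On the way, in this order (a step that is already met when the one before it is completed fails the run):
1. the blue coupon is on the peg, flat along the rest, and is let go (distance between blue_hole and peg_foot below 0.006 m and angle between blue_centre's own z axis and vertical below 0.06 rad and angle between the x axis of blue_centre and the x axis of peg_foot, either way round below 0.3 rad and x of blue_dot in the frame of peg_foot above 0.04 m and contact force between the fingers and coupon_blue below 0.1 N), for 0.2 s.
2. the gauge is lifted clear out of its holder by the gripper (z of gauge_grip in the frame of holder_top above 0.081 m and contact force between the fingers and gauge above 2 N), for 0.1 s.
At the end, for the whole second after the job is handed in: Blue coupon let go on the peg: hole within 6 mm of the peg's foot, flat within 3.4 deg, dot end over the rest, within 17 deg of its line. Gripper holds the gauge, upright within 7 deg, tip within 8 mm of the dot's middle, pressed in 3 to 11 of 14 mm with 2 to 12 N (all of step 1 and contact force between the arm and coupon_blue below 0.1 N and contact force between the fingers and gauge above 2 N and distance between gauge_nose and blue_dot below 0.008 m and angle between gauge_grip's own z axis and vertical below 0.12 rad and z of gauge_grip in the frame of gauge_nose above 0 m and value of joint gauge_tip between 0.003 and 0.011 m and contact force between gauge and coupon_blue between 2 and 12 N); the arm keeps its last pose, push and grip.
It fails at once if the red coupon is moved more than 30 mm (distance of red_centre from where it was at the start of the episode above 0.03 m).
It fails at once if a paint pot or the tin is moved more than 30 mm (distance of any of pot_blue, pot_red, tin from where it was at the start of the episode above 0.03 m).
It fails at once if the gauge is pressed hard on the coupon (over 25 N) (contact force between gauge and coupon_blue above 25 N).
It also fails if it takes over 61 s, if anything falls off the work surface, if the arm or the gripper's body presses on something with over 40 N, if the wrist force passes 120 N, or if a joint passes its speed limit or range.

## Robot

A 6-joint arm with a two-finger parallel gripper is mounted at the origin on a cart in front of the work surface, level with it; the furniture and walls round the work are solid. World frame = base frame: x ahead of the robot, y to its left, z up, the work surface at z = 0. Lengths are in m, angles in rad, forces in N, time in s.
With the tool pointing down it reaches from about 0.225 to 0.875 m from the base axis. Payload 3.4 kg.
Tool frame: the origin (TCP) lies between the finger pads; the fingertips stand 17 mm ahead of it and the grasp point (between the pads) lies 2 mm behind it; z points along the fingers, y is the line along which they close (so a half turn about z gives the same grasp; the last joint's range is limited). The gripper opens to 85 mm and grips with 20 to 120 N. Pads are 22 mm wide; open, the fingers measure 114 mm over their backs; the gripper's body (76 mm by 85 mm) begins 54 mm behind the grasp point. The pads swing forward as they close: fully open they stand 13 mm farther back than shut.
Start: joints at [-1.262, 0.276, 1.505, -0, 1.361, -0.121], TCP at [0.24, -0.523, 0.248] pointing down, gripper open.
Joint ranges: [-2.89, 2.89], [-0.75, 2.08], [0.22, 2.7], [-1.18, 4.32], [0.11, 2.71], [-2.7, 2.7]. Speed limits (rad/s): [2.57, 2.57, 3.14, 3.14, 3.14, 3.14].

## Interface

Orientations are given as a 3x3 rotation matrix whose columns are the frame's x, y, z axes.
In Python, from cell import sense, grab_frame, camera_info, job_done gives the robot as it stands.
- The arm moves only by the tool arm_command, never from a script. Its argument "deltas" is a list of rows, each an object of numbers: "hand": the opening, from -1 (shut) to 1 (fully open), so that 0 is half open; "dx", "dy", "dz": the shift along the tool's x, y, z in m; "wx", "wy", "wz": the turn, a rotation vector about the tool's x, y, z in rad. A call has 1 to 20 rows; each row shifts and turns the commanded pose from where the row before left it, along the tool's axes as they then stand; what a row does not reach is not made up. A row lasts 1/8 s, in which the tool goes at most 62.5 mm and 10.7 degrees, less where a joint would pass 70% of its speed; a pose out of reach is approached as far as the arm can. A call with a gripper value outside its range is refused whole. The fingers move at their own pace and stop on an object; "squeeze" is the grip in N (left out, the last holds). Time passes only in rows, so rows that do not move let the fingers close. It gives the time, the measured TCP pose, the force, the opening and the grip force at its end, in the units of the state.
- sense(): the state, without advancing time (a new reading comes with each control period).
- grab_frame(name): name is "scene" or "top" or "wrist"; returns the picture (480x640x3 uint8, red, green, blue); there is no depth.
- camera_info(name): a dict with "vertical_fov" (degrees; the focal length in pixels is half the picture's height over the tangent of half this angle, whatever the lens; pixels are square), "cx", "cy" (the principal point, pixels), "rvec" (rotation vector, rad) and "tvec" (3), from world to camera coordinates, as OpenCV has them; the wrist camera has in their place "tool_from_camera" (4x4, takes a point from camera to tool coordinates, whose origin is the TCP and whose axes are the flange's). Camera axes: x right, y down, z forward; pixel columns grow to the right and rows downward; lengths in m; the calibration is good to about 2 mm. A picture is of the moment at which its call begins: read the wrist's pose just before it. camera_info takes no time and is no camera call.
- job_done(): hands the job in; it is judged then, once.
The state is a dict: "time_s": time; "joint_pos": joint angles; "joint_vel": joint speeds; "effort": joint torques, N m; "position": TCP position; "orientation": TCP orientation; "contact_force": force on the tool from outside, world axes, zero at the start; "wrist_torque": the same for the moment, N m; "width": finger opening in m; "gripper_force": force on a finger pad.
Only numpy, scipy, OpenCV 4.12 (cv2) and the standard library are available. Lean on these libraries where they do the work, as an engineer would, in place of code of your own. Each camera call takes 0.05 s, during which the arm holds its last target. There are 200 camera calls.

## Working session

There is one attempt and no reset: what is moved stays moved. The work goes in short steps, Python scripts to look and compute and a tool call to move; the robot and the scene stay as the last step left them, time stands still between calls to the robot, and variables do not carry over. Pictures are saved under pics/ and viewed, at most 12 in all, crops included, and the job is handed in when it is done.

Besides the shell and the picture viewer there is one more tool, called as name(argument=value, ...) on one line, values as JSON. arm_command: Moves the arm, as the interface text tells. Its arguments: {"type":"object","properties":{"deltas":{"type":"array"},"squeeze":{"type":"number"}},"required":["deltas"]}

```bash
mkdir -p pics; cat > h.py <<'E'
import numpy as np, cv2
from cell import *
def cam(n):
    c=camera_info(n); f=240/np.tan(np.radians(c['vertical_fov'])/2)
    K=np.array([[f,0,c['cx']],[0,f,c['cy']],[0,0,1]])
    if n=='wrist':
        s=sense(); T=np.eye(4); T[:3,:3]=s['orientation']; T[:3,3]=s['position']
        W=T@np.array(c['tool_from_camera']); return K,W[:3,:3],W[:3,3]
    R=cv2.Rodrigues(np.array(c['rvec'],float))[0]; return K,R.T,-R.T@np.array(c['tvec'],float)
def ray(C,uv,z):
    K,R,o=C; d=np.linalg.inv(K)@np.c_[np.atleast_2d(uv),np.ones(len(np.atleast_2d(uv)))].T
    d=(R@d).T; return o+d*((z-o[2])/d[:,2])[:,None]
def proj(C,P):
    K,R,o=C; q=(np.atleast_2d(P)-o)@R@K.T; return q[:,:2]/q[:,2:]
def mask(im,h0,h1,s=90,v=50):
    return cv2.inRange(cv2.cvtColor(im,cv2.COLOR_RGB2HSV),(h0,s,v),(h1,255,255))
def save(n,im): cv2.imwrite('pics/'+n,cv2.cvtColor(im,cv2.COLOR_RGB2BGR))
E
python3 - <<'E'
from h import *
for n in('scene','top','wrist'):
    C=cam(n); im=grab_frame(n); save(n+'0.png',im); np.save(n+'0.npy',im); print(n,C[2].round(3),C[1].round(2).tolist(),C[0][0,0])
print(sense())
E
```

```text
scene [-0.347  0.773  0.96 ] [[-0.63, -0.46, 0.62], [-0.78, 0.37, -0.51], [0.0, -0.8, -0.6]] 611.1238955727498
top [0.436 0.002 1.311] [[0.02, -1.0, 0.09], [-1.0, -0.02, 0.02], [-0.01, -0.09, -1.0]] 538.3488860283893
wrist [ 0.299 -0.495  0.374] [[0.42, -0.88, -0.24], [-0.91, -0.4, -0.11], [-0.0, 0.26, -0.96]] 360.80175697662077
{'time_s': 0.15, 'joint_pos': array([-1.26201958e+00,  2.76471792e-01,  1.50583412e+00, -5.59517376e-07,
        1.36069343e+00, -1.21010558e-01]), 'joint_vel': array([-0.0002325 , -0.00194979, -0.00332955,  0.00173885,  0.00151867,
       -0.00103418]), 'effort': array([ 1.55557809e-03, -4.17143440e+01, -2.46032095e+01, -8.13828365e-05,
        7.57766917e-03,  2.10638666e-05]), 'position': array([ 0.2394681 , -0.52236362,  0.24762909]), 'orientation': array([[ 9.09054385e-01,  4.16677264e-01, -4.28002167e-04],
       [ 4.16677449e-01, -9.09053413e-01,  1.33998616e-03],
       [ 1.69264935e-04, -1.39645914e-03, -9.99999011e-01]]), 'contact_force': array([-0.14301327, -0.58852652, -0.28733117]), 'wrist_torque': array([-0.00557064,  0.01748349,  0.03942866]), 'gripper_force': 0.0, 'width': 0.08503409117385771}
```

View pics/top0.png

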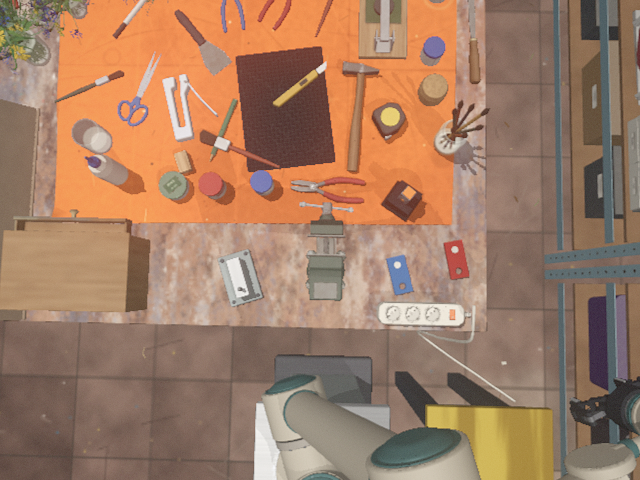

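View pics/scene0.png

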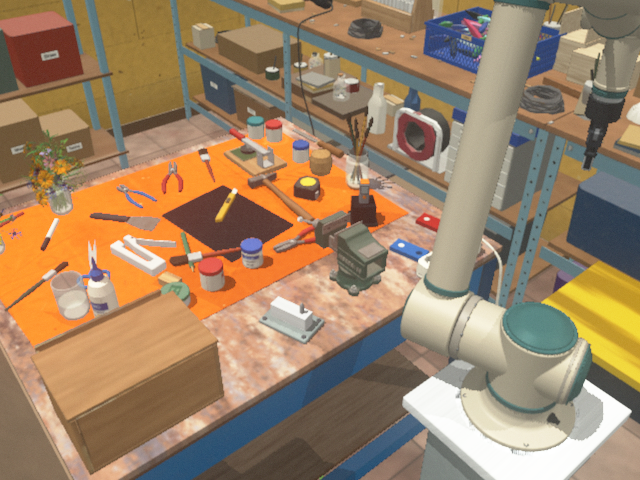

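The top view shows the blue coupon at about (399,274), red at (456,259), the stand at (240,277), and the holder with the gauge at (404,198). The power strip at (422,314) is close to the blue coupon.

```bash
python3 - <<'E'
from h import *
im=np.load('top0.npy'); C=cam('top')
def comp(m,box):
    x0,y0,x1,y1=box; k=np.zeros_like(m); k[y0:y1,x0:x1]=m[y0:y1,x0:x1]
    c=max(cv2.findContours(k,cv2.RETR_EXTERNAL,cv2.CHAIN_APPROX_NONE)[0],key=cv2.contourArea)
    return c,cv2.minAreaRect(c)
c,r=comp(mask(im,100,130),(375,240,425,310))
b=ray(C,cv2.boxPoints(r),.012); print('blue',r,b.round(4).tolist(),b.mean(0))
# dot and hole
g=im[240:310,375:425].astype(int)
w=(g.min(2)>170).astype(np.uint8); n,l,s,ce=cv2.connectedComponentsWithStats(w)
for i in range(1,n):
    if s[i,4]>8: p=ce[i]+[375,240]; print('white',s[i,4],p,ray(C,p,.012))
big=lambda a,b,c,d:cv2.resize(im[b:d,a:c],None,fx=5,fy=5,interpolation=cv2.INTER_CUBIC)
A=big(210,235,270,315); B=big(375,170,455,250)
save('crop1.png',np.hstack([A,B]))
o,ro=comp(mask(im,5,20,150,120),(395,183,418,203)); print('gauge top',ro,ray(C,ro[0],.125))
for n_,bx,h,z in(('potb',(245,165,278,198),(100,130),.058),('potr',(193,168,228,205),(170,180),.06)):
    o,ro=comp(mask(im,*h),bx);print(n_,ray(C,ro[0],z))
print(C[2], ray(C,[[422,305],[380,314],[465,314]],.03))
E
```

```text
blue ((399.2353515625, 274.4411926269531), (36.38034439086914, 17.220029830932617), 75.96376037597656) [[0.4986, -0.1476, 0.012], [0.5096, -0.1877, 0.012], [0.4255, -0.2095, 0.012], [0.4146, -0.1697, 0.012]] [ 0.46207613 -0.17861929  0.012     ]
white 16 [379.125 240.875] [[ 0.54176773 -0.12938284  0.012     ]]
white 10 [381.6 256.2] [[ 0.50484876 -0.13581789  0.012     ]]
white 39 [397.         264.58974359] [[ 0.4854783  -0.17305329  0.012     ]]
white 10 [387.5 278.5] [[ 0.45158489 -0.15063216  0.012     ]]
white 19 [384.68421053 287.68421053] [[ 0.42947194 -0.14414964  0.012     ]]
white 287 [401.56794425 306.03484321] [[ 0.38674559 -0.18494567  0.012     ]]
gauge top ((410.75860595703125, 189.60345458984375), (11.884502410888672, 16.89827537536621), 21.801406860351562) [[ 0.64841344 -0.18664901  0.125     ]]
potb [[0.6519388  0.16897511 0.058     ]]Traceback (most recent call last):
  File "<stdin>", line 19, in <module>
  File "<stdin>", line 5, in comp
ValueError: max() iterable argument is empty
```

View pics/crop1.png

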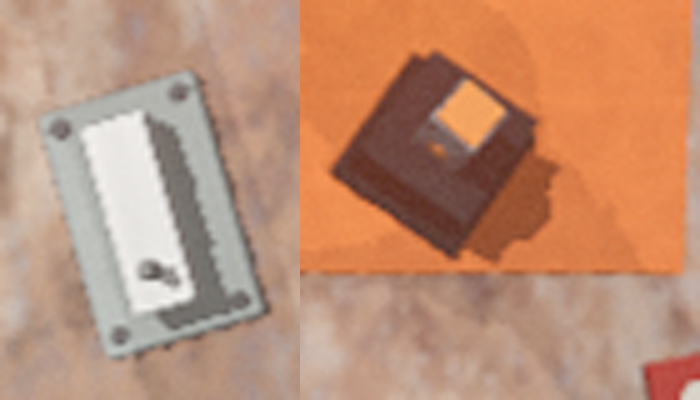

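```bash
cat >> h.py <<'E'
def plan(x,y,z,yaw,s=None):
    "tool pointing straight down, tool x at yaw (deg): print turn, then shift in turned axes"
    s=s or sense(); a=np.radians(yaw); c,n=np.cos(a),np.sin(a)
    Rt=np.array([[c,n,0],[n,-c,0],[0,0,-1.]]); R=s['orientation']
    w=cv2.Rodrigues(R.T@Rt)[0].ravel(); d=Rt.T@(np.array([x,y,z])-s['position'])
    print('t',s['time_s'],'turn',w.round(4),'shift',d.round(4),'width',round(s['width'],4),'F',s['contact_force'].round(2),'grip',s['gripper_force'])
E
python3 - <<'E'
from h import *
im=np.load('top0.npy'); C=cam('top')
m=np.zeros((480,640),np.uint8); m[250:302,222:252]=(im[250:302,222:252].min(2)>195)*255
c=max(cv2.findContours(m,cv2.RETR_EXTERNAL,cv2.CHAIN_APPROX_NONE)[0],key=cv2.contourArea); r=cv2.minAreaRect(c)
b=ray(C,cv2.boxPoints(r),.046); print('rest',r,b.round(4).tolist(),b.mean(0))
gb=np.array([[437,115],[468,80],[508,112],[470,150]])-[300,0]; g=ray(C,gb/5+[375,170],.125); print('gauge',g.round(4).tolist(),g.mean(0), np.linalg.norm(np.diff(g,axis=0),axis=1))
print('peg base', ray(C,np.array([150,270])/5+[210,235],.046))
plan(.462,-.1786,.16,14.5)
E
```

```text
rest ((236.87106323242188, 277.0357971191406), (38.75483322143555, 12.900435447692871), 74.47589111328125) [[0.4857, 0.2348, 0.046], [0.4945, 0.2057, 0.046], [0.4076, 0.1782, 0.046], [0.3989, 0.2071, 0.046]] [0.44663394 0.20645613 0.046     ]
gauge [[0.6404, -0.1682, 0.125], [0.6564, -0.1818, 0.125], [0.6424, -0.1996, 0.125], [0.625, -0.1829, 0.125]] [ 0.64105405 -0.18314143  0.125     ] [0.02102144 0.02269412 0.02411301]
peg base [[0.41871593 0.1980646  0.046     ]]
t 0.15 turn [-0.0014 -0.      0.1767] shift [ 0.3015 -0.2771  0.0876] width 0.085 F [-0.14 -0.59 -0.29] grip 0.0
```

arm_command(deltas=[{"wz":0.09,"hand":1},{"wz":0.087},{"dx":0.0377,"dy":-0.0346,"dz":0.011},{"dx":0.0377,"dy":-0.0346,"dz":0.011},{"dx":0.0377,"dy":-0.0346,"dz":0.011},{"dx":0.0377,"dy":-0.0346,"dz":0.011},{"dx":0.0377,"dy":-0.0346,"dz":0.011},{"dx":0.0377,"dy":-0.0346,"dz":0.011},{"dx":0.0377,"dy":-0.0346,"dz":0.011},{"dx":0.0377,"dy":-0.0346,"dz":0.011},{},{}])

```text
schema error: expected keys hand, dx, dy, dz, wx, wy, wz
```

```bash
cat >> h.py <<'E'
def blue(im,C,z):
    m=mask(im,100,130,110,60); m=cv2.morphologyEx(m,cv2.MORPH_OPEN,np.ones((5,5)))
    c=max(cv2.findContours(m,cv2.RETR_EXTERNAL,cv2.CHAIN_APPROX_NONE)[0],key=cv2.contourArea)
    P=ray(C,c[:,0,:].astype(float),z)[:,:2]; r=cv2.minAreaRect((P*1000).astype(np.float32))
    return r,cv2.boxPoints(r).round(1).tolist(),cv2.boundingRect(c)
E
python3 - <<'E'
from h import *
plan(.462,-.1786,.16,14.5); C=cam('wrist'); im=grab_frame('wrist'); save('w1.png',im); print(blue(im,C,.012))
print(proj(C,[.462,-.1786,.012]))
E
```

```text
t 0.15 turn [-0.0014 -0.      0.1767] shift [ 0.3015 -0.2771  0.0876] width 0.085 F [-0.14 -0.59 -0.29] grip 0.0
(((284.90045166015625, -788.1705322265625), (208.91812133789062, 104.9525146484375), 0.08364253491163254), [[180.39999389648438, -735.7999877929688], [180.5, -840.7999877929688], [389.3999938964844, -840.5], [389.29998779296875, -735.5]], (486, 179, 154, 182))
[[  36.4832691  -242.92872491]]
```

View pics/w1.png

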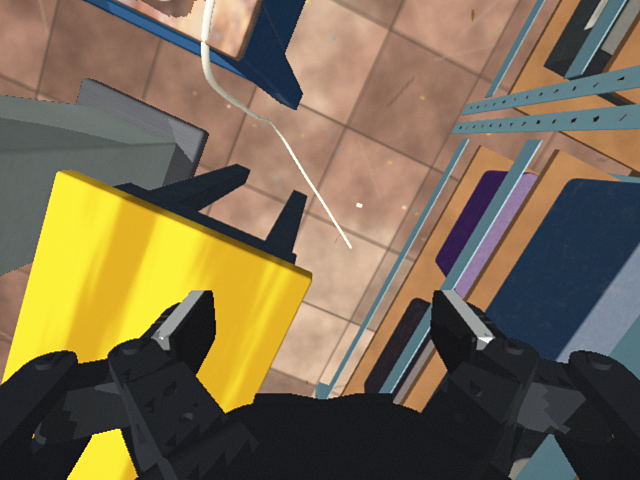

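The command was refused because every row needs all seven keys. The wrist picture shows only the floor at the start pose.

arm_command(deltas=[{"hand":1,"dx":0,"dy":0,"dz":0,"wx":0,"wy":0,"wz":0.09},{"hand":1,"dx":0,"dy":0,"dz":0,"wx":0,"wy":0,"wz":0.087},{"hand":1,"dx":0.0377,"dy":-0.0346,"dz":0.011,"wx":0,"wy":0,"wz":0},{"hand":1,"dx":0.0377,"dy":-0.0346,"dz":0.011,"wx":0,"wy":0,"wz":0},{"hand":1,"dx":0.0377,"dy":-0.0346,"dz":0.011,"wx":0,"wy":0,"wz":0},{"hand":1,"dx":0.0377,"dy":-0.0346,"dz":0.011,"wx":0,"wy":0,"wz":0},{"hand":1,"dx":0.0377,"dy":-0.0346,"dz":0.011,"wx":0,"wy":0,"wz":0},{"hand":1,"dx":0.0377,"dy":-0.0346,"dz":0.011,"wx":0,"wy":0,"wz":0},{"hand":1,"dx":0.0377,"dy":-0.0346,"dz":0.011,"wx":0,"wy":0,"wz":0},{"hand":1,"dx":0.0377,"dy":-0.0346,"dz":0.011,"wx":0,"wy":0,"wz":0},{"hand":1,"dx":0,"dy":0,"dz":0,"wx":0,"wy":0,"wz":0},{"hand":1,"dx":0,"dy":0,"dz":0,"wx":0,"wy":0,"wz":0}])

```text
time_s: 1.7
position: [0.4623, -0.1795, 0.1603]
orientation: [[0.968, 0.251, -0.0], [0.251, -0.968, -0.001], [-0.001, 0.001, -1.0]]
contact_force: [0.5, -0.6, 0.1]
width: 0.085
gripper_force: 0.0
```

```bash
python3 - <<'E'
from h import *
plan(.462,-.1786,.16,14.5); C=cam('wrist'); im=grab_frame('wrist'); save('w2.png',im); print(blue(im,C,.012))
print(proj(C,[.462,-.1786,.012]))
E
```

```text
t 1.7 turn [0.0006 0.0006 0.0007] shift [-0.     -0.001   0.0003] width 0.085 F [ 0.5  -0.58  0.1 ] grip 0.0
(((462.4933166503906, -178.2135009765625), (89.92340087890625, 43.85634231567383), 14.582124710083008), [[413.5, -168.3000030517578], [424.5, -210.8000030517578], [511.5, -188.10000610351562], [500.5, -145.6999969482422]], (292, 164, 59, 113))
[[321.3826868  223.07102257]]
```

View pics/w2.png

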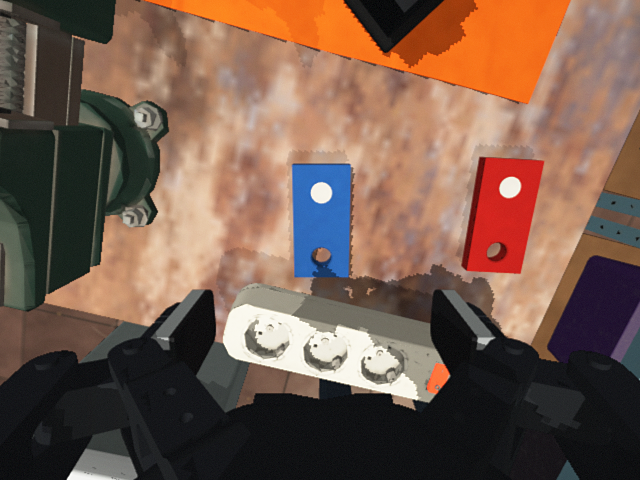

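The wrist view puts the blue coupon at (321,220), size 89.9×43.9 mm, centre (0.4625,-0.178), yaw 14.6°. The grip path is clear, so I'm going down.

arm_command(deltas=[{"hand":1,"dx":0,"dy":-0.0012,"dz":0.035,"wx":0,"wy":0,"wz":0},{"hand":0.5,"dx":0,"dy":0,"dz":0.04,"wx":0,"wy":0,"wz":0},{"hand":0.5,"dx":0,"dy":0,"dz":0.035,"wx":0,"wy":0,"wz":0},{"hand":0.5,"dx":0,"dy":0,"dz":0.02,"wx":0,"wy":0,"wz":0},{"hand":0.5,"dx":0,"dy":0,"dz":0.013,"wx":0,"wy":0,"wz":0},{"hand":0.5,"dx":0,"dy":0,"dz":0.002,"wx":0,"wy":0,"wz":0},{"hand":0.5,"dx":0,"dy":0,"dz":0,"wx":0,"wy":0,"wz":0},{"hand":-0.3,"dx":0,"dy":0,"dz":0,"wx":0,"wy":0,"wz":0},{"hand":-0.3,"dx":0,"dy":0,"dz":0,"wx":0,"wy":0,"wz":0},{"hand":-0.3,"dx":0,"dy":0,"dz":0,"wx":0,"wy":0,"wz":0},{"hand":-0.3,"dx":0,"dy":0,"dz":0,"wx":0,"wy":0,"wz":0},{"hand":-0.3,"dx":0,"dy":0,"dz":0,"wx":0,"wy":0,"wz":0}], squeeze=50)

```text
time_s: 3.25
position: [0.4628, -0.1786, 0.0164]
orientation: [[0.968, 0.25, 0.002], [0.25, -0.968, -0.001], [0.002, 0.002, -1.0]]
contact_force: [-0.7, 0.0, 6.0]
width: 0.0429
gripper_force: 51.7
```

arm_command(deltas=[{"hand":-0.3,"dx":0,"dy":0,"dz":-0.02,"wx":0,"wy":0,"wz":0},{"hand":-0.3,"dx":0,"dy":0,"dz":-0.045,"wx":0,"wy":0,"wz":0},{"hand":-0.3,"dx":0,"dy":0,"dz":-0.05,"wx":0,"wy":0,"wz":0},{"hand":-0.3,"dx":0,"dy":0,"dz":-0.05,"wx":0,"wy":0,"wz":0},{"hand":-0.3,"dx":0,"dy":0,"dz":-0.035,"wx":0,"wy":0,"wz":0},{"hand":-0.3,"dx":0.01,"dy":-0.047,"dz":0,"wx":0,"wy":0,"wz":0},{"hand":-0.3,"dx":0.01,"dy":-0.047,"dz":0,"wx":0,"wy":0,"wz":0},{"hand":-0.3,"dx":0.01,"dy":-0.047,"dz":0,"wx":0,"wy":0,"wz":0},{"hand":-0.3,"dx":0.01,"dy":-0.047,"dz":0,"wx":0,"wy":0,"wz":0},{"hand":-0.3,"dx":0.01,"dy":-0.047,"dz":0,"wx":0,"wy":0,"wz":0},{"hand":-0.3,"dx":0.01,"dy":-0.047,"dz":0,"wx":0,"wy":0,"wz":0},{"hand":-0.3,"dx":0.01,"dy":-0.047,"dz":0,"wx":0,"wy":0,"wz":0},{"hand":-0.3,"dx":0.01,"dy":-0.047,"dz":0,"wx":0,"wy":0,"wz":0},{"hand":-0.3,"dx":0,"dy":0,"dz":0,"wx":0,"wy":0,"wz":-0.05},{"hand":-0.3,"dx":0,"dy":0,"dz":0,"wx":0,"wy":0,"wz":0},{"hand":-0.3,"dx":0,"dy":0,"dz":0,"wx":0,"wy":0,"wz":0}])

```text
time_s: 5.25
position: [0.4452, 0.2055, 0.2151]
orientation: [[0.955, 0.297, -0.0], [0.297, -0.955, -0.0], [-0.0, 0.0, -1.0]]
contact_force: [-0.2, -0.0, -0.8]
width: 0.0427
gripper_force: 51.6
```

```bash
python3 - <<'E'
from h import *
plan(.4466,.2065,.12,17.5); C=cam('wrist'); im=grab_frame('wrist'); save('w3.png',im); np.save('w3.npy',im)
s=sense(); z=s['position'][2]-.016+.012
print(blue(im,C,z)); print(z,proj(C,[[.4199,.1981,.046],[.4199,.1981,.073],[.4466,.2065,.046]]))
E
```

```text
t 5.25 turn [ 0.0002  0.0004 -0.0038] shift [ 0.0016 -0.0005  0.0951] width 0.0427 F [-0.23 -0.03 -0.78] grip 51.58821523189545
(((446.9406433105469, 206.24359130859375), (88.66392517089844, 44.17604064941406), 17.385101318359375), [[398.0, 214.10000610351562], [411.20001220703125, 171.89999389648438], [495.79998779296875, 198.39999389648438], [482.6000061035156, 240.60000610351562]], (263, 192, 120, 207))
0.21121432961104314 [[322.19699147 247.36472591]
 [322.17894146 257.5860388 ]
 [322.10645735 215.45477169]]
```

View pics/w3.png

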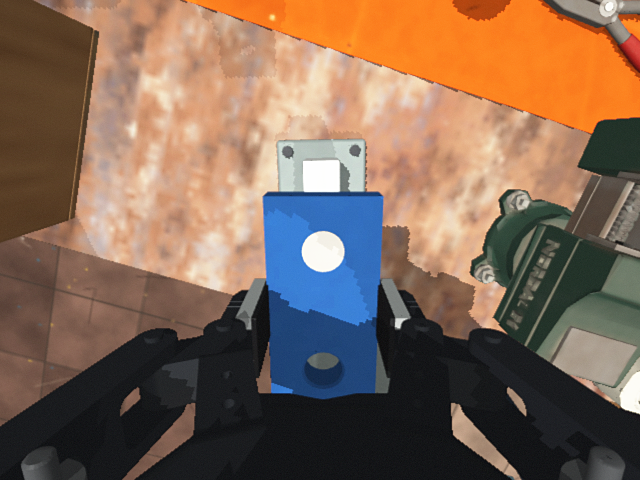

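The held coupon shows its dot at (323,251) and hole at (323,367). The far end of the white rest, near (321,160), is visible beyond it.

```bash
python3 - <<'E'
from h import *
im=np.load('w3.npy'); C=cam('wrist'); z=sense()['position'][2]-.004
def big(x0,y0,x1,y1,t=200):
    m=np.zeros((480,640),np.uint8); m[y0:y1,x0:x1]=(im[y0:y1,x0:x1].min(2)>t)*255
    return max(cv2.findContours(m,cv2.RETR_EXTERNAL,cv2.CHAIN_APPROX_NONE)[0],key=cv2.contourArea)
d=cv2.fitEllipse(big(290,220,355,285)); D=ray(C,d[0],z); print('dot',d,D, np.array(d[1])*(C[2][2]-z)/C[0][0,0])
print('hole est',D-.052*np.array([np.cos(np.radians(17.4)),np.sin(np.radians(17.4)),0]))
c=big(285,145,365,192,215); x,y,w,h=cv2.boundingRect(c); print(x,y,w,h)
q=ray(C,[[x,y],[x+w,y],[x,y+h],[x+w,y+h]],.046); print(q.round(4).tolist())
e=(q[0]+q[1])/2; u=np.array([np.cos(np.radians(17.5)),np.sin(np.radians(17.5)),0]); print('far edge',e,'peg',e-.074*u)
plan(.4466,.2065,.12,17.5)
E
```

```text
dot ((322.5934753417969, 251.1420440673828), (39.51841735839844, 41.39484786987305), 93.32428741455078) [[0.46779786 0.2125614  0.21121433]] [0.01432191 0.01500195]
hole est [[0.41817736 0.19701128 0.21121433]]
303 160 37 32
[[0.4857, 0.2346, 0.046], [0.4946, 0.2061, 0.046], [0.4609, 0.2272, 0.046], [0.47, 0.1981, 0.046]]
far edge [0.49015683 0.22035791 0.046     ] peg [0.41958178 0.19810568 0.046     ]
t 5.3 turn [ 0.0002  0.0002 -0.0041] shift [ 0.0015 -0.0007  0.0952] width 0.0427 F [ 0.61  0.42 -1.7 ] grip 51.588258147239685
```

arm_command(deltas=[{"hand":-0.3,"dx":0.0017,"dy":-0.0006,"dz":0.03,"wx":0,"wy":0,"wz":-0.003},{"hand":-0.3,"dx":0,"dy":0,"dz":0.04,"wx":0,"wy":0,"wz":0},{"hand":-0.3,"dx":0,"dy":0,"dz":0.03,"wx":0,"wy":0,"wz":0},{"hand":-0.3,"dx":0,"dy":0,"dz":0.015,"wx":0,"wy":0,"wz":0},{"hand":-0.3,"dx":0,"dy":0,"dz":0.008,"wx":0,"wy":0,"wz":0},{"hand":-0.3,"dx":0,"dy":0,"dz":0.005,"wx":0,"wy":0,"wz":0},{"hand":-0.3,"dx":0,"dy":0,"dz":0.005,"wx":0,"wy":0,"wz":0},{"hand":-0.3,"dx":0,"dy":0,"dz":0,"wx":0,"wy":0,"wz":0}])

```text
time_s: 6.3
position: [0.447, 0.207, 0.0824]
orientation: [[0.954, 0.301, 0.0], [0.301, -0.954, -0.0], [0.0, 0.0, -1.0]]
contact_force: [0.2, -0.0, -1.0]
width: 0.0425
gripper_force: 51.6
```

arm_command(deltas=[{"hand":-0.3,"dx":0,"dy":0,"dz":0.006,"wx":0,"wy":0,"wz":0},{"hand":-0.3,"dx":0,"dy":0,"dz":0.006,"wx":0,"wy":0,"wz":0},{"hand":-0.3,"dx":0,"dy":0,"dz":0.005,"wx":0,"wy":0,"wz":0},{"hand":-0.3,"dx":0,"dy":0,"dz":0.002,"wx":0,"wy":0,"wz":0},{"hand":-0.3,"dx":0,"dy":0,"dz":0,"wx":0,"wy":0,"wz":0}])

```text
time_s: 6.92
position: [0.4468, 0.2069, 0.0631]
orientation: [[0.954, 0.301, -0.0], [0.301, -0.954, -0.0], [-0.0, 0.0, -1.0]]
contact_force: [-0.2, -0.8, -1.3]
width: 0.0425
gripper_force: 51.6
```

arm_command(deltas=[{"hand":-0.3,"dx":0,"dy":0,"dz":0.0012,"wx":0,"wy":0,"wz":0},{"hand":0.6,"dx":0,"dy":0,"dz":0,"wx":0,"wy":0,"wz":0},{"hand":0.6,"dx":0,"dy":0,"dz":0,"wx":0,"wy":0,"wz":0},{"hand":0.6,"dx":0,"dy":0,"dz":0,"wx":0,"wy":0,"wz":0},{"hand":0.6,"dx":0,"dy":0,"dz":-0.02,"wx":0,"wy":0,"wz":0},{"hand":0.6,"dx":0,"dy":0,"dz":-0.04,"wx":0,"wy":0,"wz":0},{"hand":0.6,"dx":0,"dy":0,"dz":-0.05,"wx":0,"wy":0,"wz":0},{"hand":0.6,"dx":0,"dy":0,"dz":-0.05,"wx":0,"wy":0,"wz":0},{"hand":0.6,"dx":0,"dy":0,"dz":0,"wx":0,"wy":0,"wz":0},{"hand":0.6,"dx":0,"dy":0,"dz":0,"wx":0,"wy":0,"wz":0}])

```text
time_s: 8.18
position: [0.4464, 0.2068, 0.2216]
orientation: [[0.954, 0.301, -0.001], [0.301, -0.954, -0.0], [-0.001, 0.0, -1.0]]
contact_force: [-1.0, -1.0, 0.4]
width: 0.0683
gripper_force: 0.0
```

```bash
python3 - <<'E'
from h import *
C=cam('wrist'); plan(.641,-.183,.2,17.5); im=grab_frame('wrist'); save('w4.png',im); np.save('w4.npy',im)
print(blue(im,C,.058)); 
m=np.zeros((480,640),np.uint8); p=proj(C,[.4689,.2138,.058])[0].astype(int); print(p)
s=im[p[1]-40:p[1]+40,p[0]-40:p[0]+40]; k=((s.min(2)>170)*255).astype(np.uint8)
c=max(cv2.findContours(k,cv2.RETR_EXTERNAL,cv2.CHAIN_APPROX_NONE)[0],key=cv2.contourArea); e=cv2.fitEllipse(c); q=np.array(e[0])+p-40
print('dot',q,e[1],ray(C,q,.058))
E
```

```text
t 8.175 turn [0.0001 0.0008 0.0003] shift [0.0684 0.4303 0.0216] width 0.0683 F [-0.98 -1.    0.39] grip 0.0
(((446.89178466796875, 206.81674194335938), (89.30359649658203, 44.3333854675293), 17.589374542236328), [[397.6000061035156, 214.5], [411.0, 172.1999969482422], [496.20001220703125, 199.1999969482422], [482.79998779296875, 241.39999389648438]], (295, 163, 56, 107))
[322 190]
dot [331.80235291 202.53092957] (92.49957275390625, 117.4184799194336) [[0.46144647 0.20386506 0.058     ]]
```

View pics/w4.png

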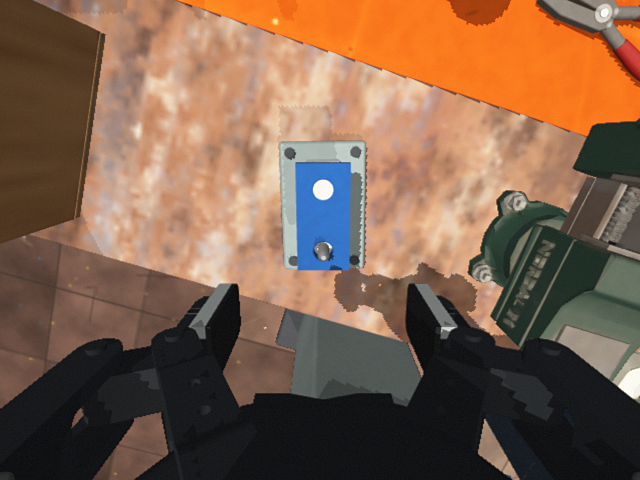

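The coupon is flat on the rest with the peg through its hole at (323,251) and the dot at (323,190). Coupon centre is (0.4469,0.2068), yaw 17.6°. Next is the gauge.

arm_command(deltas=[{"hand":1,"dx":0.0076,"dy":0.0478,"dz":-0.0045,"wx":0,"wy":0,"wz":0},{"hand":1,"dx":0.0076,"dy":0.0478,"dz":-0.0045,"wx":0,"wy":0,"wz":0},{"hand":1,"dx":0.0076,"dy":0.0478,"dz":-0.0045,"wx":0,"wy":0,"wz":0},{"hand":1,"dx":0.0076,"dy":0.0478,"dz":-0.0045,"wx":0,"wy":0,"wz":0},{"hand":1,"dx":0.0076,"dy":0.0478,"dz":-0.0045,"wx":0,"wy":0,"wz":0},{"hand":1,"dx":0.0076,"dy":0.0478,"dz":-0.0045,"wx":0,"wy":0,"wz":0},{"hand":1,"dx":0.0076,"dy":0.0478,"dz":-0.0045,"wx":0,"wy":0,"wz":0},{"hand":1,"dx":0.0076,"dy":0.0478,"dz":-0.0045,"wx":0,"wy":0,"wz":0},{"hand":1,"dx":0.0076,"dy":0.0478,"dz":-0.0045,"wx":0,"wy":0,"wz":0},{"hand":1,"dx":0,"dy":0,"dz":0,"wx":0,"wy":0,"wz":-0.142},{"hand":1,"dx":0,"dy":0,"dz":0,"wx":0,"wy":0,"wz":-0.142},{"hand":1,"dx":0,"dy":0,"dz":0,"wx":0,"wy":0,"wz":-0.142},{"hand":1,"dx":0,"dy":0,"dz":0,"wx":0,"wy":0,"wz":-0.142},{"hand":1,"dx":0,"dy":0,"dz":0,"wx":0,"wy":0,"wz":0},{"hand":1,"dx":0,"dy":0,"dz":0,"wx":0,"wy":0,"wz":0}])

```text
time_s: 10.1
position: [0.6413, -0.1825, 0.2613]
orientation: [[0.643, 0.766, -0.002], [0.766, -0.643, 0.001], [-0.001, -0.002, -1.0]]
contact_force: [-0.3, 0.6, -0.1]
width: 0.0858
gripper_force: 0.0
```

```bash
python3 - <<'E'
from h import *
im=np.load('w4.npy'); k=np.zeros((480,640),np.uint8); k[175:206,305:342]=(im[175:206,305:342].min(2)>170)*255
M=cv2.moments(k); print('dot px',M['m10']/M['m00'],M['m01']/M['m00'])
C=cam('wrist'); plan(.641,-.183,.095,50); im=grab_frame('wrist'); save('w5.png',im); np.save('w5.npy',im)
print(proj(C,[[.641,-.183,.125],[.641,-.183,.062]]))
E
```

```text
dot px 322.6134969325153 189.35889570552146
t 10.1 turn [-0.0022  0.0008 -0.0008] shift [-6.000e-04  1.000e-04  1.663e-01] width 0.0858 F [-0.27  0.62 -0.14] grip 0.0
[[323.84616035 227.75575984]
 [323.76998846 210.92584127]]
```

View pics/w5.png

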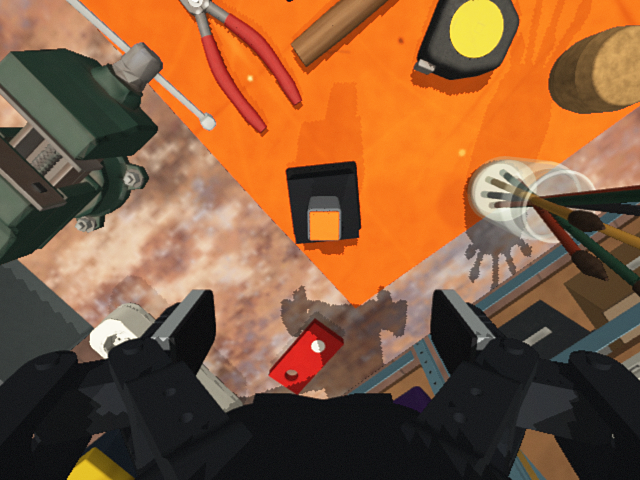

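The gauge's orange top is at about (324,225), and its sides are nearly square to the tool. The approach is clear.

```bash
python3 - <<'E'
from h import *
im=np.load('w5.npy'); C=cam('wrist')
k=np.zeros((480,640),np.uint8); k[204:241,304:344]=mask(im,5,25,150,120)[204:241,304:344]
c=max(cv2.findContours(k,cv2.RETR_EXTERNAL,cv2.CHAIN_APPROX_NONE)[0],key=cv2.contourArea); print(cv2.boundingRect(c))
P=ray(C,c[:,0,:].astype(float),.125)[:,:2]; r=cv2.minAreaRect((P*1000).astype(np.float32)); print(r)
plan(r[0][0]/1000,r[0][1]/1000,.095,50)
E
```

```text
(310, 211, 34, 30)
((643.73193359375, -183.20249938964844), (22.44526481628418, 25.069204330444336), 50.03718185424805)
t 10.15 turn [-0.0015  0.0006 -0.0004] shift [0.001  0.0022 0.1666] width 0.0852 F [ 0.59 -0.05  0.05] grip 0.0
```

arm_command(deltas=[{"hand":1,"dx":0.001,"dy":0.0008,"dz":0.04,"wx":0,"wy":0,"wz":0},{"hand":1,"dx":0,"dy":0,"dz":0.045,"wx":0,"wy":0,"wz":0},{"hand":1,"dx":0,"dy":0,"dz":0.045,"wx":0,"wy":0,"wz":0},{"hand":1,"dx":0,"dy":0,"dz":0.025,"wx":0,"wy":0,"wz":0},{"hand":0.5,"dx":0,"dy":0,"dz":0.011,"wx":0,"wy":0,"wz":0},{"hand":-0.2,"dx":0,"dy":0,"dz":0,"wx":0,"wy":0,"wz":0},{"hand":-0.6,"dx":0,"dy":0,"dz":0,"wx":0,"wy":0,"wz":0},{"hand":-0.7,"dx":0,"dy":0,"dz":0,"wx":0,"wy":0,"wz":0},{"hand":-0.7,"dx":0,"dy":0,"dz":0,"wx":0,"wy":0,"wz":0},{"hand":-0.7,"dx":0,"dy":0,"dz":0,"wx":0,"wy":0,"wz":0},{"hand":-0.7,"dx":0,"dy":0,"dz":0,"wx":0,"wy":0,"wz":0}], squeeze=50)

```text
time_s: 11.52
position: [0.6439, -0.1828, 0.0983]
orientation: [[0.642, 0.767, 0.003], [0.767, -0.642, -0.001], [0.001, 0.003, -1.0]]
contact_force: [-0.7, 0.2, 6.4]
width: 0.0255
gripper_force: 49.6
```

arm_command(deltas=[{"hand":-0.7,"dx":0,"dy":0,"dz":-0.01,"wx":0,"wy":0,"wz":0},{"hand":-0.7,"dx":0,"dy":0,"dz":-0.025,"wx":0,"wy":0,"wz":0},{"hand":-0.7,"dx":0,"dy":0,"dz":-0.03,"wx":0,"wy":0,"wz":0},{"hand":-0.7,"dx":0,"dy":0,"dz":-0.04,"wx":0,"wy":0,"wz":0},{"hand":-0.7,"dx":0,"dy":0,"dz":-0.045,"wx":0,"wy":0,"wz":0},{"hand":-0.7,"dx":0,"dy":0,"dz":-0.045,"wx":0,"wy":0,"wz":0},{"hand":-0.7,"dx":0,"dy":0,"dz":0,"wx":0,"wy":0,"wz":0}])

```text
time_s: 12.4
position: [0.6445, -0.183, 0.2965]
orientation: [[0.642, 0.767, 0.008], [0.767, -0.642, -0.003], [0.003, 0.008, -1.0]]
contact_force: [-0.2, -1.0, -0.8]
width: 0.025
gripper_force: 49.5
```

arm_command(deltas=[{"hand":-0.7,"dx":0.0193,"dy":-0.0388,"dz":0,"wx":0,"wy":0,"wz":0},{"hand":-0.7,"dx":0.0193,"dy":-0.0388,"dz":0,"wx":0,"wy":0,"wz":0},{"hand":-0.7,"dx":0.0193,"dy":-0.0388,"dz":0,"wx":0,"wy":0,"wz":0},{"hand":-0.7,"dx":0.0193,"dy":-0.0388,"dz":0,"wx":0,"wy":0,"wz":0},{"hand":-0.7,"dx":0.0193,"dy":-0.0388,"dz":0,"wx":0,"wy":0,"wz":0},{"hand":-0.7,"dx":0.0193,"dy":-0.0388,"dz":0,"wx":0,"wy":0,"wz":0},{"hand":-0.7,"dx":0.0193,"dy":-0.0388,"dz":0,"wx":0,"wy":0,"wz":0},{"hand":-0.7,"dx":0.0193,"dy":-0.0388,"dz":0,"wx":0,"wy":0,"wz":0},{"hand":-0.7,"dx":0.0193,"dy":-0.0388,"dz":0,"wx":0,"wy":0,"wz":0},{"hand":-0.7,"dx":0.0193,"dy":-0.0388,"dz":0,"wx":0,"wy":0,"wz":0},{"hand":-0.7,"dx":0,"dy":0,"dz":0,"wx":0,"wy":0,"wz":0},{"hand":-0.7,"dx":0,"dy":0,"dz":0,"wx":0,"wy":0,"wz":0}])

```text
time_s: 13.9
position: [0.4689, 0.2141, 0.2906]
orientation: [[0.642, 0.767, -0.002], [0.767, -0.642, -0.002], [-0.002, -0.0, -1.0]]
contact_force: [0.4, -0.8, -1.2]
width: 0.0252
gripper_force: 49.7
```

```bash
python3 - <<'E'
from h import *
plan(.4698,.2141,.155,50); C=cam('wrist'); im=grab_frame('wrist'); save('w6.png',im); np.save('w6.npy',im)
s=sense(); p=s['position']; print(proj(C,[[.4698,.2141,.058],p-[0,0,.0863]]))
im=grab_frame('scene'); c=cam('scene'); print(proj(c,[p-[0,0,.0863],p-[0,0,.036],p+[0,0,.026]])); q=proj(c,[p])[0].astype(int); print(q); np.save('s6.npy',im)
cr=im[q[1]-60:q[1]+140,q[0]-100:q[0]+100]; save('s6.png',cv2.resize(cr,None,fx=3,fy=3,interpolation=cv2.INTER_CUBIC))
E
```

```text
t 13.9 turn [-0.0002  0.0022  0.0016] shift [0.0005 0.0007 0.1356] width 0.0252 F [ 0.43 -0.8  -1.22] grip 49.69479203224182
[[323.94400855 202.86322444]
 [324.32405376 246.5966197 ]]
[[280.41890568 245.77889841]
 [279.52031336 225.63426123]
 [278.34968339 199.3910858 ]]
[278 210]
```

View pics/w6.png

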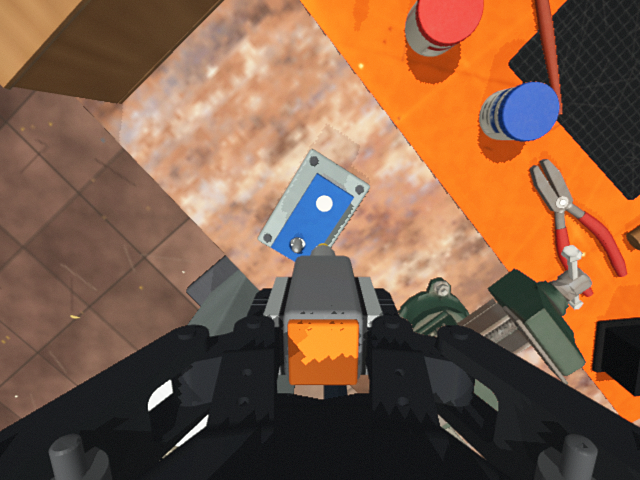

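View pics/s6.png

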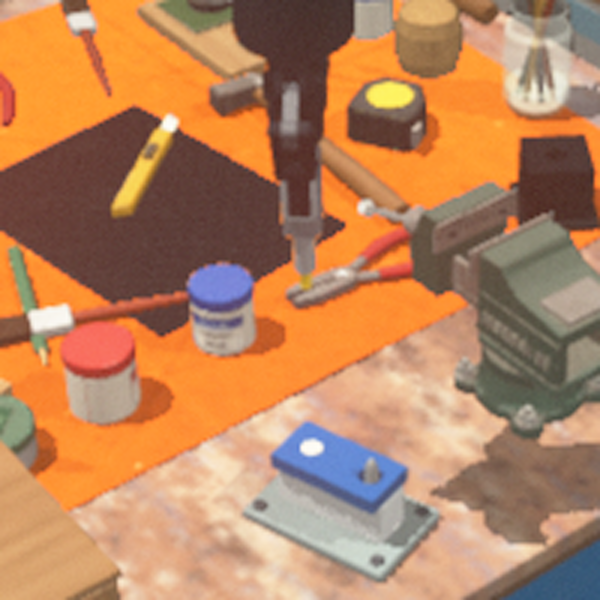

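The gauge hangs upright in the grip, with its yellow tip at scene pixel (280,246) against a predicted (280.4,245.8). The dot is at (324,203) in the wrist view, as expected. I'm lowering it onto the dot.

arm_command(deltas=[{"hand":-0.7,"dx":0.0005,"dy":0.0007,"dz":0.035,"wx":0,"wy":0.002,"wz":0},{"hand":-0.7,"dx":0,"dy":0,"dz":0.04,"wx":0,"wy":0,"wz":0},{"hand":-0.7,"dx":0,"dy":0,"dz":0.035,"wx":0,"wy":0,"wz":0},{"hand":-0.7,"dx":0,"dy":0,"dz":0.02,"wx":0,"wy":0,"wz":0},{"hand":-0.7,"dx":0,"dy":0,"dz":0.01,"wx":0,"wy":0,"wz":0},{"hand":-0.7,"dx":0,"dy":0,"dz":0.002,"wx":0,"wy":0,"wz":0},{"hand":-0.7,"dx":0,"dy":0,"dz":0,"wx":0,"wy":0,"wz":0},{"hand":-0.7,"dx":0,"dy":0,"dz":0,"wx":0,"wy":0,"wz":0}])

```text
time_s: 15.0
position: [0.471, 0.2149, 0.1505]
orientation: [[0.642, 0.767, 0.003], [0.767, -0.642, 0.002], [0.004, 0.001, -1.0]]
contact_force: [-0.4, -1.2, -1.3]
width: 0.0253
gripper_force: 49.9
```

```bash
python3 - <<'E'
from h import *
plan(.4698,.2141,.1373,50); s=sense(); p=s['position']
im=grab_frame('scene'); c=cam('scene'); print(proj(c,[p-[0,0,.0863],[.4698,.2141,.058]])); np.save('s7.npy',im)
q=proj(c,[.4698,.2141,.058])[0].astype(int); print(q)
save('s7.png',cv2.resize(im[q[1]-50:q[1]+30,q[0]-50:q[0]+50],None,fx=6,fy=6,interpolation=cv2.INTER_CUBIC))
E
```

```text
t 15.0 turn [ 0.0012 -0.0036  0.0011] shift [-0.0013 -0.0004  0.0132] width 0.0253 F [-0.37 -1.25 -1.34] grip 49.85545814037323
[[281.86279476 296.93230981]
 [282.56648875 299.1864117 ]]
[282 299]
```

View pics/s7.png

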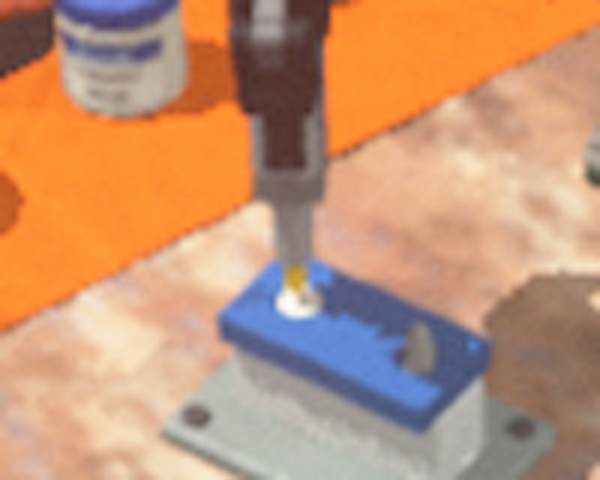

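The yellow tip hovers just above the white dot, at (297,285) in the crop with the dot at (298,300). I'll correct by 1 mm and press.

arm_command(deltas=[{"hand":-0.7,"dx":-0.0013,"dy":-0.0004,"dz":0.003,"wx":0,"wy":-0.003,"wz":0},{"hand":-0.7,"dx":0,"dy":0,"dz":0.003,"wx":0,"wy":0,"wz":0},{"hand":-0.7,"dx":0,"dy":0,"dz":0.002,"wx":0,"wy":0,"wz":0},{"hand":-0.7,"dx":0,"dy":0,"dz":0.002,"wx":0,"wy":0,"wz":0},{"hand":-0.7,"dx":0,"dy":0,"dz":0,"wx":0,"wy":0,"wz":0},{"hand":-0.7,"dx":0,"dy":0,"dz":0,"wx":0,"wy":0,"wz":0}])

```text
time_s: 15.8
position: [0.4692, 0.2141, 0.1398]
orientation: [[0.642, 0.767, -0.001], [0.767, -0.642, -0.001], [-0.001, 0.0, -1.0]]
contact_force: [-1.1, -0.4, 3.1]
width: 0.0256
gripper_force: 50.2
```

arm_command(deltas=[{"hand":-0.7,"dx":0.0003,"dy":0,"dz":0.0012,"wx":0,"wy":0,"wz":0},{"hand":-0.7,"dx":0,"dy":0,"dz":0.0012,"wx":0,"wy":0,"wz":0},{"hand":-0.7,"dx":0,"dy":0,"dz":0,"wx":0,"wy":0,"wz":0},{"hand":-0.7,"dx":0,"dy":0,"dz":0,"wx":0,"wy":0,"wz":0},{"hand":-0.7,"dx":0,"dy":0,"dz":0,"wx":0,"wy":0,"wz":0},{"hand":-0.7,"dx":0,"dy":0,"dz":0,"wx":0,"wy":0,"wz":0}])

```text
time_s: 16.55
position: [0.4693, 0.2142, 0.1372]
orientation: [[0.642, 0.767, -0.001], [0.767, -0.642, -0.001], [-0.001, 0.0, -1.0]]
contact_force: [-1.0, -0.3, 5.1]
width: 0.0257
gripper_force: 50.4
```

```bash
python3 - <<'E'
from h import *
plan(.4698,.2141,.1373,50); C=cam('wrist'); im=grab_frame('wrist'); print(blue(im,C,.058)[:1])
im=grab_frame('scene'); q=[282,299]
save('s8.png',cv2.resize(im[q[1]-50:q[1]+30,q[0]-50:q[0]+50],None,fx=6,fy=6,interpolation=cv2.INTER_CUBIC))
E
```

```text
t 16.55 turn [0.0001 0.0013 0.0012] shift [ 0.0003  0.0004 -0.0001] width 0.0257 F [-0.97 -0.31  5.11] grip 50.40333330631256
(((459.3205871582031, 211.01551818847656), (66.82103729248047, 44.795738220214844), 17.599933624267578),)
```

View pics/s8.png

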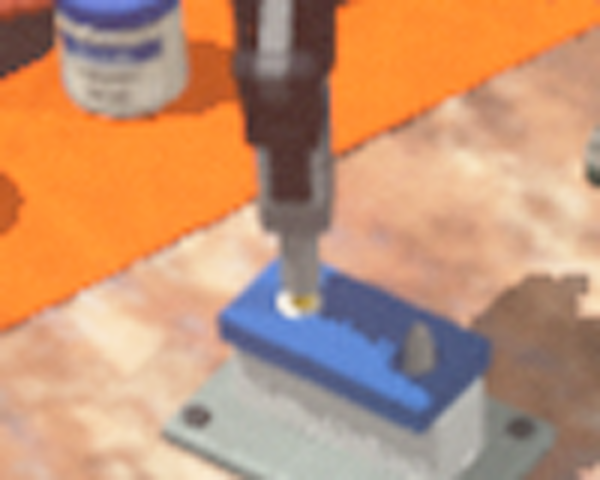

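The tip sits on the dot, at (302,300) with the dot at (298,302), and is about half pressed in at roughly 6 N. The coupon hasn't moved, so I'm handing in.

```bash
python3 -c "from cell import *; print(job_done())"
```

```text
the job is handed in; nothing more can be done
None
```

I handed the job in at about 17 s of the 61 s allowed: the blue coupon lies flat on the peg, let go, and the gauge is held upright on its white dot, about half pressed in at roughly 6 N. The hand-in returned no verdict, and I never moved near the red coupon, pots or tin but took no final measurement of them.

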